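# Break down a marking-out set-up and put the tooling away

### The arm

A 6-joint arm with a two-finger parallel gripper is mounted at the origin on the work surface. World frame = base frame: x ahead of the robot, y to its left, z up, the work surface at z = 0. Lengths are in mm, angles in rad, forces in N, time in s.
With the tool pointing down it reaches from about 325 to 1000 mm from the base axis. Payload 5.1 kg.
Tool frame: the origin (TCP) lies between the finger pads; the fingertips stand 17 mm ahead of it and the grasp point (between the pads) lies 2 mm behind it; z points along the fingers, y is the line along which they close (so a half turn about z gives the same grasp; the last joint's range is limited). The gripper opens to 85 mm and grips with 20 to 120 N. Pads are 22 mm wide; open, the fingers measure 114 mm over their backs; the gripper's body (76 mm by 85 mm) begins 54 mm behind the grasp point. The pads swing forward as they close: fully open they stand 13 mm farther back than shut.
Start: joints at [-1.206, 0.124, 1.65, -0, 1.367, -0.083], TCP at [281.407, -585.914, 248.322] pointing down, gripper open.
Joint ranges: [-2.61, 2.61], [-1.02, 2.33], [0.03, 2.71], [-1.35, 4.49], [0.32, 2.68], [-2.91, 2.91]. Speed limits (rad/s): [2.57, 2.57, 3.14, 3.14, 3.14, 3.14].

### API

Orientations are given as a 3x3 rotation matrix whose columns are the frame's x, y, z axes.
In Python, from station import env gives the robot as it stands. Calls block until the motion is done:
- env.movep(position, orientation): joint-space move of the TCP to a pose.
- env.move_linear(position, rot=None, speed=150, stop_force=None): straight line of the TCP; rot=None keeps the orientation; speed is the mean speed in mm/s. With stop_force (N) it stops when the force on the tool has changed by that much, and returns True; else False.
- env.movej(angles): joint-space move.
- env.command_gripper(opening, newtons=None): finger opening in mm; newtons is the grip in N (None keeps the last); returns when the fingers have stopped.
- env.sleep(seconds).
- env.solve_ik(position, orientation): joint angles nearest the present ones, or None.
- env.get_state(): the state.
- env.capture(name): name is "scene" or "top" or "wrist"; returns the picture (420x560x3 uint8, red, green, blue); there is no depth.
- env.camera_model(name): a dict with "camera_matrix" (3x3 intrinsics, pixels), "distortion" ([k1, k2, p1, p2, k3] as OpenCV has them; the pictures are not rectified), "R" (3x3) and "t" (3): a world point X has camera coordinates R X + t. Camera axes: x right, y down, z forward; pixel columns grow to the right and rows downward; lengths in mm; the calibration is good to about 2 mm. A picture is of the moment at which its call begins: read the wrist's pose just before it. camera_model takes no time and is no camera call; for the wrist camera it gives the pose at the moment of the call.
A pose or a line that the arm cannot do raises env.MotionError and nothing moves.
- env.job_done(): hands the job in; it is judged then, once.
Trained networks look in the newest picture that a camera, given by its name, has taken for a name from the list of things; names that differ only in an ending like _2 or _b are one class to them, and where a whole thing is asked for, a point or a joint stands for the part that bears it (a point fixed in the world has none). Each returns a list of dicts, best first, with "conf" (0 to 1); they miss things now and then, are a little off and sometimes report something else, mostly with a low value. They report only what shows in the picture. A call takes as long as a camera call.
- env.boxes_of(camera, name): "point" ([column, row] in pixels, amid what is visible of it).
- env.mark_of(camera, name): "point" ([column, row] in pixels: a listed point, or the origin of a listed thing).
The state is a dict: "time_s": time; "joint_pos": joint angles; "qvel": joint speeds; "tau": joint torques, N m; "tcp_pos": TCP position; "tool_rot": TCP orientation; "contact_force": force on the tool from outside, world axes, zero at the start; "torque": the same for the moment, N m; "finger_gap": finger opening in mm; "grip_force": force on a finger pad.
Only numpy, scipy, OpenCV 4.12 (cv2) and the standard library are available. Lean on these libraries where they do the work, as an engineer would, in place of code of your own. Each camera call takes 0.05 s, during which the arm holds its last target. There are 200 camera calls.

### The job

The marking-out is finished: take the set-up on the cast-iron plate apart and put every piece away in the wooden tray made for it - the round bar lying in the grooved tray, and the V-block, the hole-drilled setting block and the riser plate each the same way up as now, flat on the bottom of the recess that is cut to its size. Set the pieces down without dropping them, and leave the spray can and the scribing block where they stand.

Things in the scene. Friction and masses are not known exactly. Their poses are not given: they have to be found in the camera images.
- bar: Workpiece, top of the stack: dark steel round bar, 30 mm diameter, 84 mm long, about 0.44 kg, with a small cross hole and a scribed line near each end. Lies level along its x axis in the V-block's groove, about 12 mm past each end of the V-block. Origin mid-length on its axis, 9.2 mm above the V-block's top face (crown 24.2 mm above it).
- vblock: Steel V-block, second from the top: 60 mm long (its x), 44 mm wide (its y), 40 mm high, with a 90 degree groove 24 mm wide and 12 mm deep along x in its top face; about 0.66 kg. Stands loose on the setting block, roughly lengthwise with it. Origin at the centre of the underside, z up.
- block123: Setting block, third from the top: bright rectangular block drilled full of holes, 76 mm long (x), 51 mm wide (y), 25 mm high, about 0.62 kg. Stands loose on the riser, roughly lengthwise with it. Origin at the centre of the underside, z up.
- riser: Riser plate, bottom of the stack: flat ground steel plate 110 mm long (x), 58 mm wide (y), 18 mm thick, with a small hole at each corner, about 0.75 kg. Lies loose on a fixed dark cast-iron marking-out plate, 200 x 150 mm, whose top is 25 mm above the bench. Origin at the centre of the underside, z up.
- riser_tray: Tray for the riser: wood, 152 mm (x) by 98 mm (y), 14 mm high, with the largest recess, 126 by 74 mm and 5 mm deep, lined with dark felt; floor 9 mm above the bench. Origin on the bench under the middle of the recess; x along its length. Fixed; the four trays swap places from start to start.
- block_tray: Tray for the setting block: wood, 118 mm (x) by 91 mm (y), 14 mm high, with one recess 92 by 67 mm and 5 mm deep, lined with dark felt; floor 9 mm above the bench. Origin on the bench under the middle of the recess; x along its length. Fixed.
- vblock_tray: Tray for the V-block: wood, 84 mm wide (y), 14 mm high, from 46 mm behind its origin to 84 mm ahead of it along x. Felt-lined recess 76 (x) by 60 mm, 5 mm deep, floor 9 mm above the bench; centred 61 mm along +x a narrow one holding the V-block's U-shaped clamp, fast there, 19 mm high. Origin on the bench under the middle of the V-block's recess. Fixed.
- bar_tray: Tray for the bar: wooden block 112 mm long (x), 62 mm wide (y), 22 mm high, with a 90 degree groove 24 mm wide and 12 mm deep along x in its top. A bar lying in it has its axis 31.2 mm above the bench and both ends over the wood. Origin on the bench under the middle. Fixed.
- spray_can: Bystander: blue and white aerosol can, 65 mm diameter, 182 mm high, standing loose beyond the marking-out plate. Origin at the centre of its underside.
- scribing_block: Bystander: scribing block (surface gauge), dark base 75 by 55 mm with an upright steel rod, about 205 mm high, standing loose beyond the marking-out plate. Origin at the centre of its underside.

How it is judged (in metres and radians):
At the end, for the whole second after the job is handed in: Riser, setting block and V-block flat on the floor of their own recess (within 1.8 mm of it, tilt under 0.04 rad, centre within 13 mm), the bar down in its own groove (within 2.3 mm, middle within 14 mm, 0.12 rad along it); all released and at rest (horizontal distance between riser and riser_tray below 0.013 m and z of riser in the frame of riser_tray below 0.0108 m and angle between each of riser, block123, vblock's own z axis and vertical below 0.04 rad and linear speed of each of riser, block123, vblock, bar below 0.02 m/s and horizontal distance between block123 and block_tray below 0.013 m and z of block123 in the frame of block_tray below 0.0108 m and horizontal distance between vblock and vblock_tray below 0.013 m and z of vblock in the frame of vblock_tray below 0.0108 m and horizontal distance between bar and bar_tray below 0.014 m and z of bar in the frame of bar_tray between 0.028 and 0.0335 m and angle between the x axis of bar and the x axis of bar_tray, either way round below 0.12 rad); the robot touches nothing.
It fails at once if the spray can or the scribing block pushed more than 25 mm or tipped over (distance of any of spray_can, scribing_block from where it was at the start of the episode above 0.025 m or angle between any of spray_can, scribing_block's own z axis and vertical above 0.35 rad).
It fails at once if a piece dropped: in free fall, touching nothing, faster than 0.6 m/s (a fall of about 18 mm) ((linear speed of riser above 0.6 m/s and contact force between riser and anything else below 0.05 N) or (linear speed of block123 above 0.6 m/s and contact force between block123 and anything else below 0.05 N) or (linear speed of vblock above 0.6 m/s and contact force between vblock and anything else below 0.05 N) or (linear speed of bar above 0.6 m/s and contact force between bar and anything else below 0.05 N)).
It also fails if it takes over 118 s, if anything falls off the work surface, if the arm or the gripper's body presses on something with over 40 N, if the wrist force passes 120 N, or if a joint passes its speed limit or range.

## Working session

There is one attempt and no reset: what is moved stays moved. The work goes in short steps, each a Python script; the robot and the scene stay as the last script left them, time stands still between calls to the robot, and variables do not carry over. Pictures are saved under pics/ and viewed, at most 14 in all, crops included, and the job is handed in when it is done.

```bash
ls; mkdir -p pics
python3 - <<'E'
from station import env
import cv2
for c in("scene","top"):
    im=env.capture(c); cv2.imwrite(f"pics/{c}0.png",im[:,:,::-1])
    m=env.camera_model(c); print(c,m)
    for n in "bar vblock block123 riser riser_tray block_tray vblock_tray bar_tray spray_can scribing_block".split():
        for f in("mark_of",): print(n,[(d["conf"],d["point"]) for d in getattr(env,f)(c,n)[:2]])
print(env.get_state()["time_s"])
E
```

```text
pics
scene {'camera_matrix': array([[403.7406047 ,   0.        , 285.99384324],
       [  0.        , 403.7406047 , 210.02477961],
       [  0.        ,   0.        ,   1.        ]]), 'distortion': array([-0.08729272,  0.        ,  0.        ,  0.        ,  0.        ]), 'R': array([[ 0.79302012,  0.60917515,  0.00497219],
       [ 0.40942837, -0.5269119 , -0.7448035 ],
       [-0.45109588,  0.59267992, -0.66726533]]), 't': array([-460.70230573, -158.3600649 , 1297.20776105])}
bar [(0.65, [255.7, 198.3])]
vblock [(0.66, [257.5, 211.3])]
block123 [(0.82, [257.8, 219.6])]
riser [(0.63, [257.0, 222.0])]
riser_tray [(0.86, [358.4, 198.1])]
block_tray [(0.69, [221.2, 316.9])]
vblock_tray [(0.77, [142.7, 274.1])]
bar_tray [(0.64, [296.0, 166.4])]
spray_can [(0.84, [364.5, 238.2])]
scribing_block [(0.73, [364.9, 238.8]), (0.66, [334.9, 291.0])]
top {'camera_matrix': array([[524.63729132,   0.        , 278.06473513],
       [  0.        , 524.63729132, 209.63010663],
       [  0.        ,   0.        ,   1.        ]]), 'distortion': array([-0.20027746,  0.        ,  0.        ,  0.        ,  0.        ]), 'R': array([[-0.01889964, -0.99976043,  0.01104031],
       [-0.98776048,  0.01696054, -0.15505343],
       [ 0.15482904, -0.01383563, -0.98784439]]), 't': array([   7.52459665,  569.63572907, 1134.84311064])}
bar [(0.78, [284.1, 236.6])]
vblock [(0.75, [285.5, 240.3])]
block123 [(0.18, [404.3, 294.6])]
riser [(0.85, [286.4, 238.5])]
riser_tray [(0.94, [160.1, 185.5])]
block_tray [(0.61, [386.3, 193.3])]
vblock_tray [(0.89, [402.5, 293.2])]
bar_tray [(0.7, [158.3, 282.6]), (0.33, [159.9, 185.9])]
spray_can [(0.82, [224.2, 145.6])]
scribing_block [(0.63, [300.6, 132.5]), (0.23, [283.2, 242.5])]
1.1
```

```bash
cat > h.py <<'E'
from station import env
import cv2, numpy as np
def ray(c,p,z,m=None):
    m=m or env.camera_model(c)
    u=cv2.undistortPoints(np.array([[p]],float),np.array(m["camera_matrix"]),np.array(m["distortion"]))[0,0]
    R=np.array(m["R"]);t=np.array(m["t"]); o=-R.T@t; d=R.T@np.array([u[0],u[1],1])
    return o+d*(z-o[2])/d[2]
def down(yaw):  # tool y axis (closing) at angle yaw, z down
    y=np.array([np.cos(yaw),np.sin(yaw),0]); z=np.array([0,0,-1.]); return np.c_[np.cross(y,z),y,z]
E
python3 - <<'E'
from h import *
for n,p,z in [("bar",(284.1,236.6),117.2),("vb",(285.5,240.3),68),("riser",(286.4,238.5),25),("riser_tray",(160.1,185.5),0),("block_tray",(386.3,193.3),0),("vblock_tray",(402.5,293.2),0),("bar_tray",(158.3,282.6),0),("can",(224.2,145.6),0),("scr",(300.6,132.5),0)]: print(n,ray("top",p,z).round(1))
im=cv2.imread("pics/top0.png")[90:340,100:470]; cv2.imwrite("pics/top0c.png",cv2.resize(im,None,fx=2.15,fy=2.15,interpolation=cv2.INTER_CUBIC))
E
```

```text
bar [501.  -13.3 117.2]
vb [497.9 -17.4  68. ]
riser [506.1 -20.7  25. ]
riser_tray [639.3 275.1   0. ]
block_tray [ 611.4 -260.8    0. ]
vblock_tray [ 375.4 -288.4    0. ]
bar_tray [410.7 276.6   0. ]
can [733.6 122.4   0. ]
scr [763.2 -61.    0. ]
```

View pics/top0c.png

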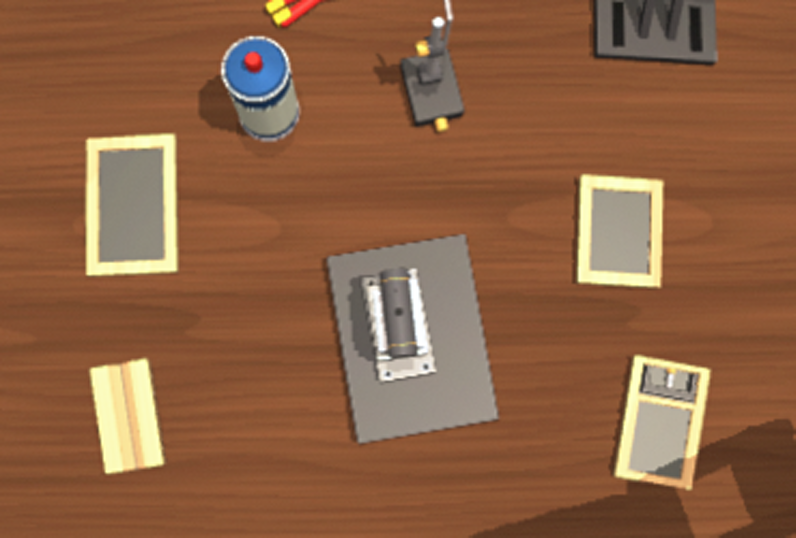

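View pics/scene0.png

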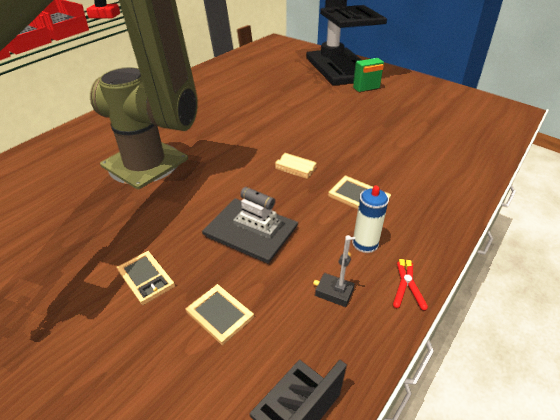

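The top view shows the trays: riser at upper left (132,205), bar at lower left (126,416), block at upper right (620,231) and V-block at lower right (663,422), with its clamp at the +x end. The stack is at about (400,320). The network positions agree. Next I'll fit the tray rectangles and look at the stack with the wrist camera.

```bash
cat >> h.py <<'E'
def ortho(im,c,z,x0,x1,y0,y1,s=2,m=None):
    """top-down image of plane z; row=(x1-x)*s, col=(y1-y)*s"""
    m=m or env.camera_model(c)
    xs=x1-np.arange(int((x1-x0)*s))/s; ys=y1-np.arange(int((y1-y0)*s))/s
    X,Y=np.meshgrid(xs,ys,indexing="ij"); P=np.stack([X,Y,np.full_like(X,z)],-1).reshape(-1,3)
    q=cv2.projectPoints(P,cv2.Rodrigues(np.array(m["R"]))[0],np.array(m["t"]),np.array(m["camera_matrix"]),np.array(m["distortion"]))[0].reshape(*X.shape,2).astype(np.float32)
    return cv2.remap(im,q[...,0],q[...,1],cv2.INTER_CUBIC)
E
python3 - <<'E'
from h import *
im=cv2.imread("pics/top0.png")
for n,x,y,z in [("riser_tray",639,275,14),("block_tray",611,-261,14),("vblock_tray",390,-288,14),("bar_tray",411,277,22)]:
    x0,x1,y0,y1=x-110,x+110,y-90,y+90
    o=ortho(im,"top",z,x0,x1,y0,y1); b,g,r=[o[...,i].astype(int) for i in range(3)]
    k=((g>130)&(r>150)).astype(np.uint8)
    cs=cv2.findContours(k,cv2.RETR_EXTERNAL,cv2.CHAIN_APPROX_NONE)[0]; cn=max(cs,key=cv2.contourArea)
    R=cv2.minAreaRect(cn); bp=cv2.boxPoints(R)
    w=np.c_[x1-bp[:,1]/2,y1-bp[:,0]/2]; e=[w[1]-w[0],w[2]-w[1]]; e=max(e,key=np.linalg.norm); e=e*np.sign(e[0])
    print(n,w.mean(0).round(1),np.round(np.array(R[1])/2,1),"yaw",np.arctan2(e[1],e[0]).round(3))
for yaw in(np.pi/2,-np.pi/2):
    q=env.solve_ik([480,-15,330],down(yaw)); print(yaw,q)
q0=env.get_state()["tool_rot"]; print(q0)
E
```

```text
riser_tray [639.1 271.4] [156.  102.1] yaw 0.027
block_tray [ 600.6 -262.1] [ 94.3 121.7] yaw -0.08
vblock_tray [ 391.7 -298.7] [ 87.6 133.5] yaw -0.209
bar_tray [409.3 271.6] [115.4  66. ] yaw 0.159
1.5707963267948966 [-1.43085055e-01 -2.99965967e-01  1.91078723e+00 -4.44089210e-16
  1.53077139e+00 -1.71388138e+00]
-1.5707963267948966 [-1.43085055e-01 -2.99965967e-01  1.91078723e+00 -4.44089210e-16
  1.53077139e+00  1.42771127e+00]
[[ 9.01398675e-01  4.32990102e-01 -1.85125166e-05]
 [ 4.32990102e-01 -9.01398675e-01 -8.55973738e-06]
 [-2.03934395e-05 -3.00000531e-07 -1.00000000e+00]]
```

Run:
```python
from h import *
import pickle
D={}
def look(n,x,y,z,yaw=-np.pi/2):
    env.movep([x,y,z],down(yaw)); m=env.camera_model("wrist"); im=env.capture("wrist")[:,:,::-1].copy(); D[n]=(im,m); cv2.imwrite(f"pics/w_{n}.png",im)
    print(n,(-np.array(m["R"]).T@m["t"]).round(0),env.get_state()["time_s"])
look("vblock_tray",390,-290,300)
look("block_tray",600,-262,300)
look("riser_tray",639,272,300)
look("bar_tray",411,273,300)
look("stack",500,-15,350)
pickle.dump(D,open("D.pkl","wb"))
h=lambda n:cv2.resize(D[n][0],(400,300))
cv2.imwrite("pics/trays.png",np.vstack([np.hstack([h("riser_tray"),h("block_tray")]),np.hstack([h("bar_tray"),h("vblock_tray")])]))
```

```text
vblock_tray [ 473. -290.  426.] 2.3667
block_tray [ 682. -262.  425.] 3.275
riser_tray [722. 271. 426.] 5.2583
bar_tray [494. 273. 426.] 6.2167
stack [583. -14. 475.] 7.4333
```

View pics/trays.png

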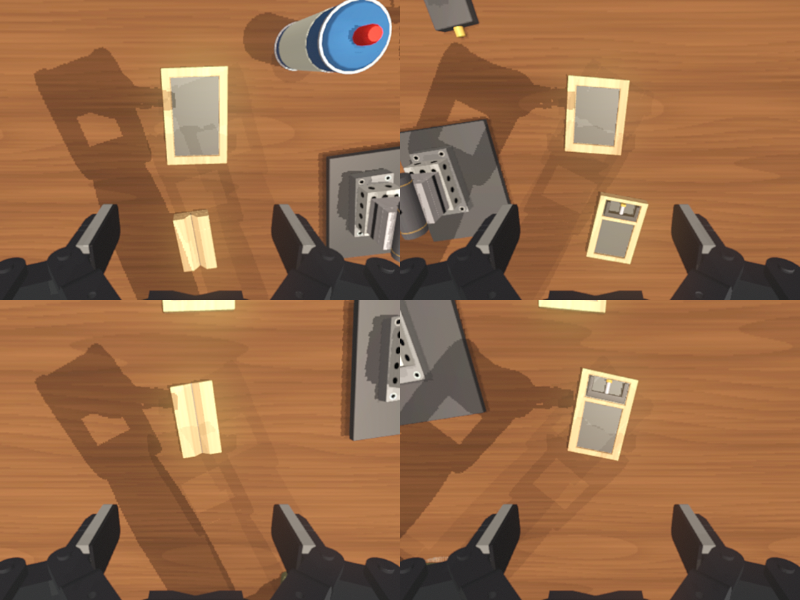

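View pics/w_stack.png

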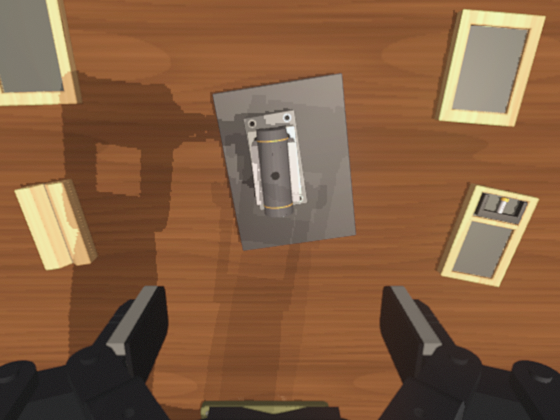

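The wrist views show all four trays clean and empty. In the stack view the bar is centred on its cross hole at about (275,176). I'll fit the trays again and make an enlarged stack view rectified at bar height.

Run:
```python
from h import *
import pickle
D=pickle.load(open("D.pkl","rb"))
for n,x,y,z in [("riser_tray",639,272,14),("block_tray",601,-262,14),("vblock_tray",390,-296,14),("bar_tray",410,273,22)]:
    im,m=D[n]; x0,x1,y0,y1=x-95,x+95,y-70,y+70
    o=ortho(im,"wrist",z,x0,x1,y0,y1,4,m); b,g,r=[o[...,i].astype(int) for i in range(3)]
    k=((g>125)&(r>140)).astype(np.uint8)
    cn=max(cv2.findContours(k,cv2.RETR_EXTERNAL,cv2.CHAIN_APPROX_NONE)[0],key=cv2.contourArea)
    R=cv2.minAreaRect(cn); bp=cv2.boxPoints(R)
    w=np.c_[x1-bp[:,1]/4,y1-bp[:,0]/4]; e=max([w[1]-w[0],w[2]-w[1]],key=np.linalg.norm); e=e*np.sign(e[0])
    print(n,w.mean(0).round(1),np.round(np.array(R[1])/4,1),"yaw",np.arctan2(e[1],e[0]).round(3))
im,m=D["stack"]
a=ortho(im,"wrist",117,430,570,-65,35,4,m); b=ortho(cv2.imread("pics/top0.png"),"top",117,430,570,-65,35,4)
for q in(a,b):
    for i in range(0,140,20): cv2.putText(q,str(570-i),(0,i*4+4),0,.35,(0,255,255)); 
    for j in range(0,100,20): cv2.putText(q,str(35-j),(j*4,555),0,.35,(0,255,255))
cv2.imwrite("pics/st117.png",np.hstack([a,b]))
```

```text
riser_tray [648.4 274.9] [172.5 119. ] yaw 0.03
block_tray [ 601.5 -262.4] [ 94.  121.3] yaw -0.083
vblock_tray [ 392.7 -299.2] [ 87.1 133.1] yaw -0.209
bar_tray [413.5 253.6] [116.3 102.1] yaw 0.156
```

View pics/st117.png

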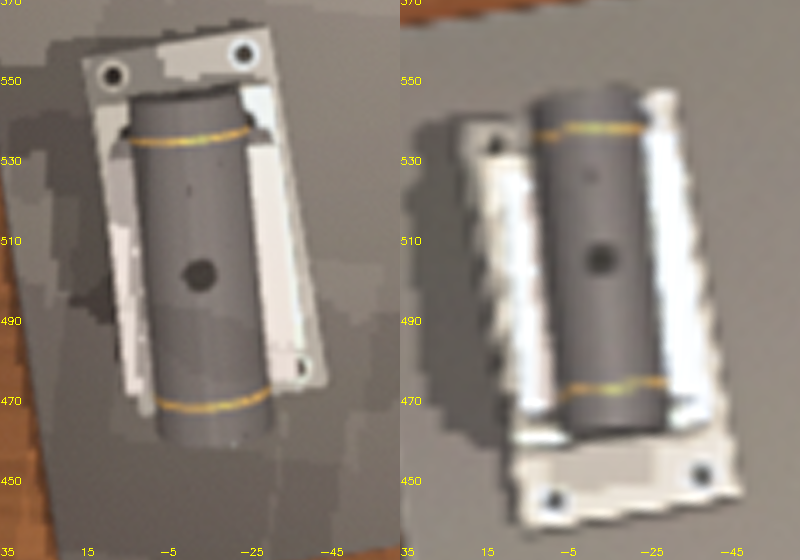

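```bash
cat >> h.py <<'E'
H=np.pi/2
def pick(x,y,z,th,pre,F,up=220):
    R=down(th-H); env.command_gripper(pre)
    env.movep([x,y,z+60],R)
    hit=env.move_linear([x,y,z],speed=80,stop_force=12)
    env.command_gripper(0,F); s=env.get_state()
    print("pick hit",hit,"z",s["tcp_pos"][2].round(1),"gap",round(s["finger_gap"],1),"grip",s["grip_force"],"t",s["time_s"])
    if hit: raise SystemExit
    env.move_linear([x,y,z+15],speed=50); env.move_linear([x,y,up],speed=150)
def view(n,pos=None):
    m=env.camera_model("wrist"); im=env.capture("wrist")[:,:,::-1].copy(); cv2.imwrite(f"pics/{n}.png",im); return im,m
def place(x,y,z,th,opening,up=220):
    """z = nominal TCP height when the piece sits"""
    R=down(th-H); env.movep([x,y,up],R); env.move_linear([x,y,z+12],speed=150); env.sleep(.3)
    hit=env.move_linear([x,y,z-2.5],speed=15,stop_force=6); s=env.get_state()
    print("place hit",hit,"dz",(s["tcp_pos"][2]-z).round(2),"gap",round(s["finger_gap"],1))
    if not hit: env.move_linear([x,y,z],speed=15)
    env.command_gripper(opening); env.move_linear([x,y,z+50],speed=80); env.move_linear([x,y,up],speed=200); print("t",env.get_state()["time_s"])
E
python3 - <<'E'
from h import *
pick(504,-15,125,0.082,60,60)
print(env.get_state()["contact_force"]); view("a1")
im,m=env.capture("top"),0
b=ortho(im[:,:,::-1].copy(),"top",108,430,570,-65,35,4); cv2.imwrite("pics/a1t.png",b)
E
```

```text
pick hit False z 126.0 gap 27.9 grip 59.21884059906006 t 9.7917
[ 0.17510932  0.95767427 -4.60390841]
```

View pics/a1.png

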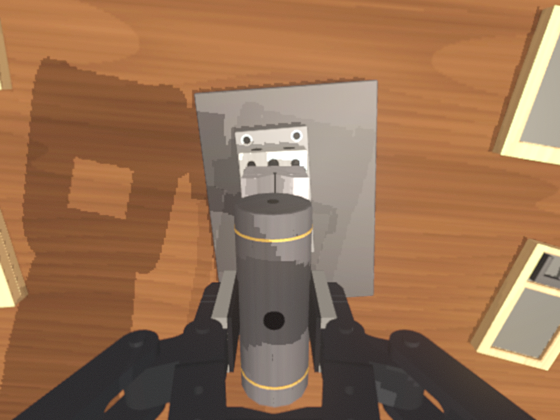

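The bar is held level between the pads, with the hole at (274,320) centred, and the stack below was left undisturbed. The gap of 27.9 mm is a bit small, so I'll check it hasn't slipped and then place it.

Run:
```python
from h import *
s=env.get_state(); print(s["finger_gap"],s["grip_force"],s["tcp_pos"])
place(409.3,271.6,39.5,0.157,60)
view("a2")
```

```text
27.97610160659462 59.50104296207428 [502.92586661 -14.86438379 217.95511484]
place hit True dz 0.7 gap 28.3
t 16.4833
```

View pics/a2.png

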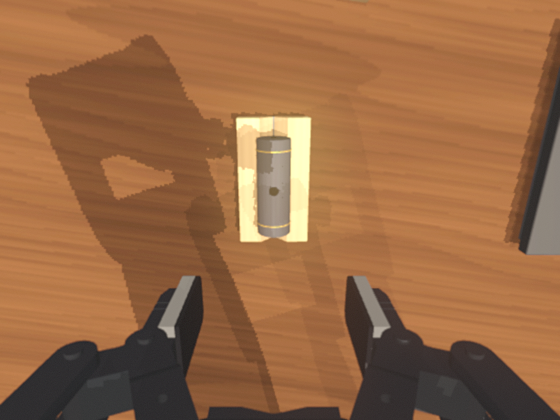

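View pics/a1t.png

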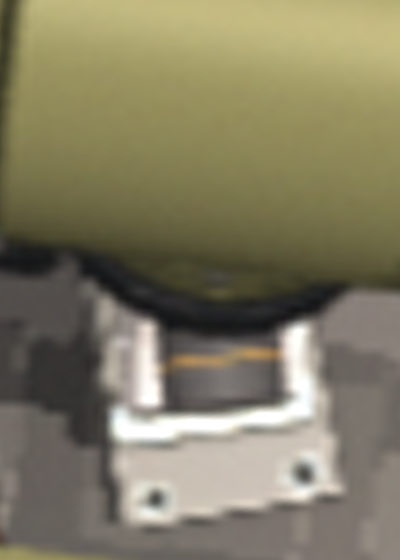

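The bar lies centred in its groove, with its hole at (274,190) in mid-tray. Next is a look at the V-block and setting block.

Run:
```python
from h import *
t=env.capture("top")[:,:,::-1].copy()
env.movep([440,-15,300],down(0.08-H)); im,m=view("b")
o=[ortho(im,"wrist",z,430,580,-65,35,4,m) for z in(108,68)]
for q in o:
    for i in range(0,150,10): cv2.putText(q,str(580-i),(0,i*4+4),0,.35,(0,255,255)); 
    for j in range(0,100,20): cv2.putText(q,str(35-j),(j*4,597),0,.35,(0,255,255))
cv2.imwrite("pics/b2.png",np.hstack(o))
cv2.imwrite("pics/b3.png",np.hstack([ortho(t,"top",z,430,580,-65,35,4) for z in(108,68)]))
```

```text
(no output)
```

View pics/b2.png

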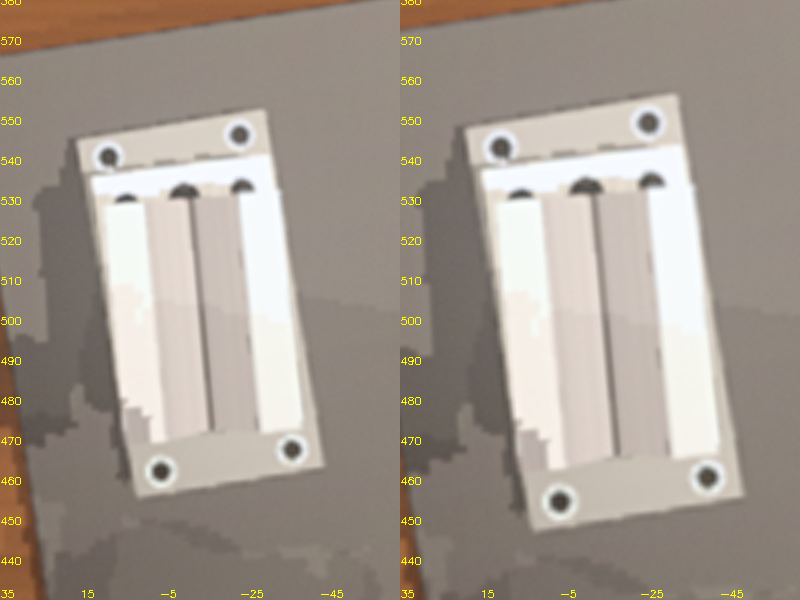

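View pics/b3.png

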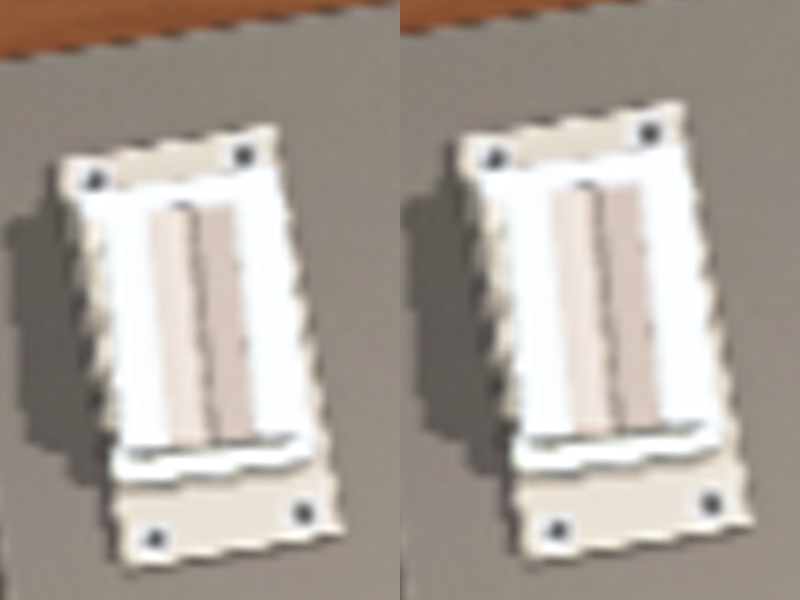

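Rectified at z=108, the V-block's top face is centred at (501,-15.6) and measures 60 x 43 mm. The setting block's far edge shows at z=68, and the plate with the corner holes is the riser. Moving the V-block now.

Run:
```python
from h import *
pick(501,-15.6,92,0.10,85,70)
place(373.6,-295.1,33,-0.209,62)
im,m=view("c1"); o=ortho(im,"wrist",14,300,480,-370,-220,3,m)
env.movep([440,-15,260],down(0.1-H)); im,m=view("c")
p=ortho(im,"wrist",68,430,580,-65,35,4,m); p2=ortho(im,"wrist",43,430,580,-65,35,4,m)
for q in (p,p2):
    for i in range(0,150,10): cv2.putText(q,str(580-i),(0,i*4+4),0,.35,(0,255,255))
cv2.imwrite("pics/c2.png",np.hstack([p,p2])); cv2.imwrite("pics/c3.png",o)
print(env.get_state()["time_s"])
```

```text
pick hit False z 92.8 gap 42.7 grip 73.24964851140976 t 20.2
place hit True dz 0.75 gap 42.9
t 27.025
28.2417
```

View pics/c2.png

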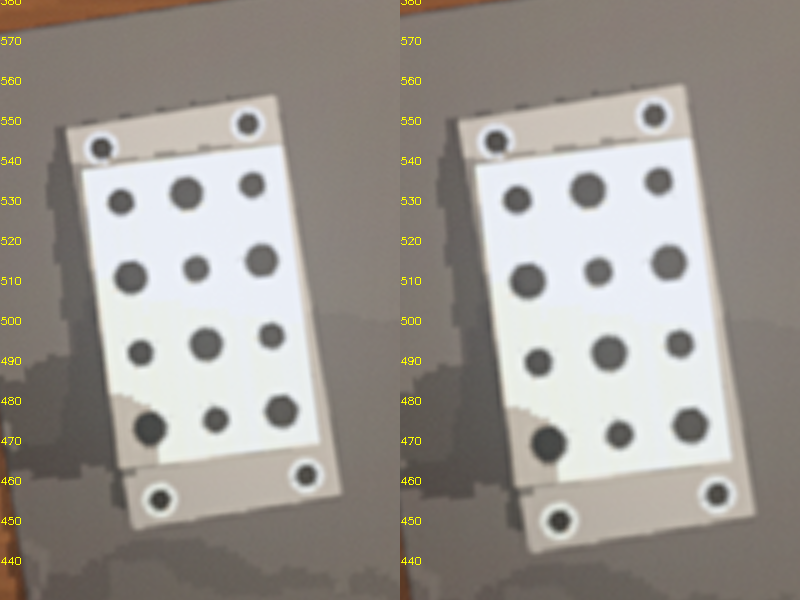

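View pics/c3.png

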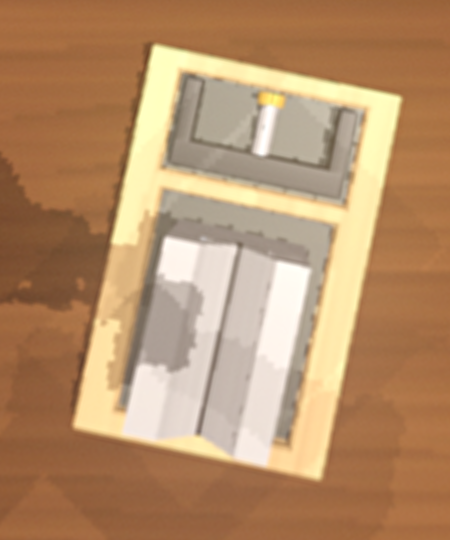

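The V-block sits inside its recess. At their own heights the setting block measures 75 x 50 mm, centre (503.6,-15.3), yaw .122, and the riser 109 x 57 mm, centre (500.5,-16.6), yaw .158, both matching the given sizes.

Run:
```python
from h import *
pick(503.6,-15.3,63,0.122,85,80)
place(601,-262.2,29,-0.081,70)
im,m=view("d1"); o=ortho(im,"wrist",34,520,680,-330,-200,3,m)
env.movep([440,-15,260],down(0.14-H)); im,m=view("d")
p=ortho(im,"wrist",43,430,580,-65,35,4,m)
for i in range(0,150,10): cv2.putText(p,str(580-i),(0,i*4+4),0,.35,(0,255,255))
cv2.imwrite("pics/d2.png",np.hstack([p[:480],o]))
print(env.get_state()["time_s"])
```

```text
pick hit False z 64.1 gap 49.2 grip 86.894052028656 t 30.5667
place hit True dz 1.12 gap 48.9
t 37.5
38.7417
```

View pics/d2.png

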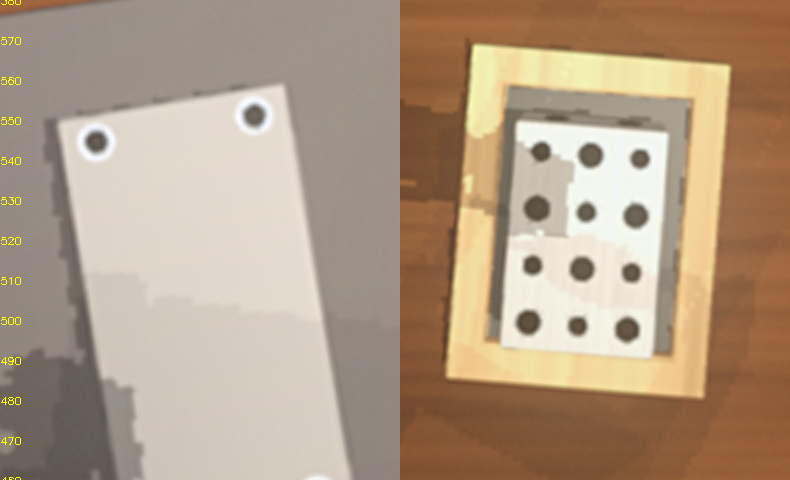

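The setting block is centred in its recess at (600.6,-261.6), and the riser hasn't moved.

Run:
```python
from h import *
pick(500.5,-16.6,43,0.158,85,90)
place(639.1,271.4,27,0.027,80)
im,m=view("e1"); p=ortho(im,"wrist",27,540,740,205,340,3,m)
env.movep([480,-15,350],down(-H)); t=env.capture("top")[:,:,::-1]; env.sleep(.5)
cv2.imwrite("pics/e2.png",np.hstack([p[:500],cv2.resize(t[:,60:],None,fx=.78,fy=.78)[:328] if 0 else cv2.copyMakeBorder(t[90:340,120:460],0,250,0,0,0)]))
print(env.get_state()["time_s"])
```

```text
pick hit False z 44.4 gap 55.6 grip 98.04106950759888 t 41.025
place hit True dz 1.46 gap 55.6
t 48.3167
50.2417
```

View pics/e2.png

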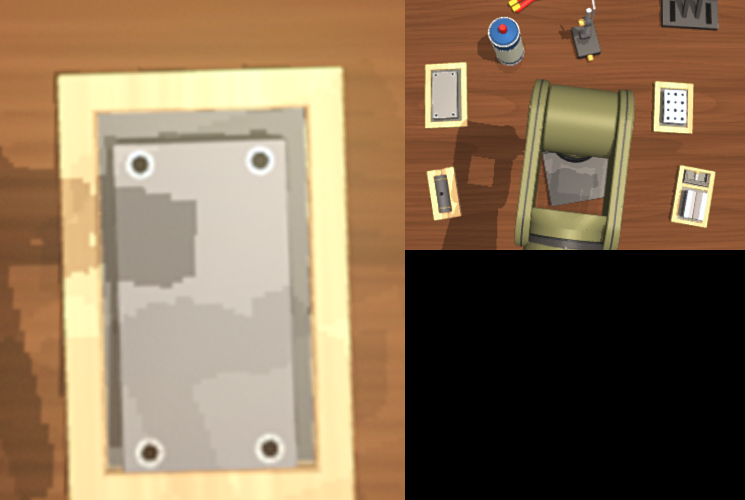

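All four pieces are seated in the right trays. The riser is at (638.3,271.7) against a recess centre of about (640,271), and its contact height matches the floor. The bystanders haven't moved.

```bash
python3 -c "
from h import *
print(env.job_done())"
```

```text
the job is handed in; nothing more can be done
None
```

The bar, V-block, setting block and riser are all seated in their own trays, the spray can and scribing block are where they were, and I handed the job in at about 50 s of the 118 s allowed; the hand-in returned no verdict.

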